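# Pack the trolley-repair kit tray

### The job

Pack the repair kit into the three-pocket tray: the stainless acorn nut on the red liner, the green caster wheel on the yellow liner, and the pulley whose two keyways line up with the keys of the test shaft on the white liner, each resting flat in its pocket the same way up as it is now, and let go. Leave the brass nut, the blue wheel and the other pulley where they are.

Things in the scene. Friction and masses are not known exactly. Their poses are not given: they have to be found in the camera images.
- nut_stainless: Silver stainless acorn nut standing dome up: hexagon 36 mm across flats (41.6 corners), 26 mm high, dome above it to 42 mm in all. Origin: centre of its underside, z up; corners at 0, 60, 120.. degrees from its x, flats facing 30, 90, 150... About 0.17 kg, loose. To be packed.
- nut_brass: Yellow brass acorn nut standing dome up: hexagon 36 mm across flats (41.6 corners), 26 mm high, dome above it to 42 mm in all. Origin: centre of its underside, z up; corners at 0, 60, 120.. degrees from its x, flats facing 30, 90, 150... About 0.17 kg, loose. Does not belong in the tray: leave it.
- wheel_green: Green plastic caster wheel lying flat: 62 mm diameter, tread from 5 to 23 mm height, 28 mm high at the white hub; grey disc with five dark dots. Origin: centre of its underside, z up along the wheel's axis. About 0.11 kg, loose. To be packed.
- wheel_blue: Blue plastic caster wheel lying flat: 62 mm diameter, tread from 5 to 23 mm height, 28 mm high at the white hub; grey disc with five dark dots. Origin: centre of its underside, z up along the wheel's axis. About 0.11 kg, loose. Does not belong in the tray: leave it.
- pulley_opposed: Zinc-grey pulley lying flat: 60 mm diameter, 26 mm high, flanges at 0-8 and 18-26 mm height, 26 mm bore with two 9 mm wide keyways facing each other across the bore (its +x and -x): seen from above, a bar straight through a circle. It fits the test shaft. Origin: centre of its underside, z up. About 0.25 kg, loose. To be packed.
- pulley_square: Zinc-grey pulley lying flat: 60 mm diameter, 26 mm high, flanges at 0-8 and 18-26 mm height, 26 mm bore with two 9 mm wide keyways at right angles (its +x and +y): seen from above, an L. It does not fit the test shaft. Origin: centre of its underside, z up. About 0.25 kg, loose. Does not belong in the tray: leave it.
- test_shaft: Keyed test shaft, fixed, only to look at: blue round foot, 64 mm diameter, 10 mm high; upright steel shaft, 25 mm diameter, to 60 mm height; two brass keys 8 mm wide on its two far sides (its +x and -x), 37 mm over both. Origin: centre of its underside, z up. It shows how the right pulley's keyways must lie.
- liner_red: Red plastic liner, 84 x 86 x 3 mm, the floor of one pocket of the fixed aluminium three-pocket tray (94 x 286 mm, 4 mm walls only 13 mm high above the shelf). Origin: centre of the pocket, underside of the liner, 5 mm above the shelf; its top is 3 mm higher. x across the tray (inside 86 mm), y along the row (pocket about 90 mm, pitch 94). Colours change pockets.
- liner_yellow: Yellow plastic liner, 84 x 86 x 3 mm, the floor of one pocket of the fixed aluminium three-pocket tray (94 x 286 mm, 4 mm walls only 13 mm high above the shelf). Origin: centre of the pocket, underside of the liner, 5 mm above the shelf; its top is 3 mm higher. x across the tray (inside 86 mm), y along the row (pocket about 90 mm, pitch 94). Colours change pockets.
- liner_white: White plastic liner, 84 x 86 x 3 mm, the floor of one pocket of the fixed aluminium three-pocket tray (94 x 286 mm, 4 mm walls only 13 mm high above the shelf). Origin: centre of the pocket, underside of the liner, 5 mm above the shelf; its top is 3 mm higher. x across the tray (inside 86 mm), y along the row (pocket about 90 mm, pitch 94). Colours change pockets.
Mind the look-alikes: they are no part of the job. Of the things that look like the wheel_green, the larger one is meant.

How it is judged:
By the outcome, as a careful person would: the job done as asked, in the order asked, and still so for the second after the job is handed in, with the robot touching nothing.
It also fails if it takes over 80 s, if anything falls off the work surface, if the arm or the gripper's body presses on something with over 40 N, if the wrist force passes 120 N, or if a joint passes its speed limit or range.

### The arm

A 6-joint arm with a two-finger parallel gripper is mounted at the origin on the work surface. World frame = base frame: x ahead of the robot, y to its left, z up, the work surface at z = 0. Lengths are in m, angles in rad, forces in N, time in s.
With the tool pointing down it reaches from about 0.275 to 0.75 m from the base axis. Payload 10.2 kg.
Tool frame: the origin (TCP) lies midway between the tips of the shut fingers; the grasp point (between the pads) lies 19 mm behind it; z points along the fingers, y is the line along which they close (so a half turn about z gives the same grasp; the last joint's range is limited). The gripper opens to 88 mm and grips with 3 to 60 N. Pads are 18 mm wide; open, the fingers measure 123 mm over their backs; the gripper's body (75 mm by 187 mm) begins 45 mm behind the grasp point.
Start: joints at [-1.546, 0.313, 1.498, -0, 1.331, -0.223], TCP at [0.129, -0.509, 0.239] pointing down, gripper open.
Joint ranges: [-2.94, 2.94], [-0.97, 2.17], [0.19, 2.56], [-1.23, 4.37], [0.02, 3.11], [-2.88, 2.88]. Speed limits (rad/s): [2.39, 2.39, 3.01, 3.14, 3.14, 3.14].

### API

Orientations are given as [roll, pitch, yaw] about the fixed x, y, z axes, in that order (R = Rz(yaw) Ry(pitch) Rx(roll)).
In Python, from plant import bot gives the robot as it stands.
- The arm moves only by the shell command python3 -m handwheel 'ROWS' [FORCE]. ROWS is a JSON object whose one key "rows" holds a list of rows, each a list of 7 numbers: the finger opening in mm, from 0 to 88.1, then the shift along the tool's x, y, z in mm, then the turn, a rotation vector about the tool's x, y, z in degrees. In form: {"rows": [[jaw, dx, dy, dz, ax, ay, az], ...]}. A call has 1 to 12 rows; each row is the pose to reach, as a shift and turn from the pose commanded when the call began, along the tool's axes at that moment; what a row does not reach only later rows make up. A row lasts 1/10 s, in which the tool goes at most 50 mm and 8.59 degrees, less where a joint would pass 70% of its speed; a pose out of reach is approached as far as the arm can. A call with a gripper value outside its range is refused whole. The fingers move at their own pace and stop on an object; FORCE is the grip in N (left out, the last holds). Time passes only in rows, so rows that repeat a pose let the fingers close. It gives the time, the measured TCP pose, the force, the opening and the grip force at its end, in the units of the state.
- bot.get_obs(): the state, without advancing time (a new reading comes with each control period).
- bot.get_image(name): name is "scene" or "top" or "wrist"; returns the picture (420x560x3 uint8, red, green, blue); there is no depth.
- bot.calibration(name): a dict with "vertical_fov" (degrees; the focal length in pixels is half the picture's height over the tangent of half this angle, whatever the lens; pixels are square), "cx", "cy" (the principal point, pixels), "view" (4x4, takes a point from world to camera coordinates); the wrist camera has in their place "tool_from_camera" (4x4, takes a point from camera to tool coordinates, whose origin is the TCP and whose axes are the flange's). Camera axes: x right, y down, z forward; pixel columns grow to the right and rows downward; lengths in m; the calibration is good to about 2 mm. A picture is of the moment at which its call begins: read the wrist's pose just before it. calibration takes no time and is no camera call.
- bot.finish_job(): hands the job in; it is judged then, once.
The state is a dict: "t": time; "joints": joint angles; "dq": joint speeds; "joint_efforts": joint torques, N m; "position": TCP position; "tcp_rot": TCP orientation; "wrist_force": force on the tool from outside, world axes, zero at the start; "ft_torque": the same for the moment, N m; "finger_gap": finger opening in m; "gripper_force": force on a finger pad.
Only numpy, scipy, OpenCV 4.12 (cv2) and the standard library are available. Lean on these libraries where they do the work, as an engineer would, in place of code of your own. Each camera call takes 0.05 s, during which the arm holds its last target. There are 200 camera calls.

## Working session

There is one attempt and no reset: what is moved stays moved. The work goes in short steps, Python scripts to look and compute and a shell command to move; the robot and the scene stay as the last step left them, time stands still between calls to the robot, and variables do not carry over. Pictures are saved under pics/ and viewed, at most 14 in all, crops included, and the job is handed in when it is done.

```bash
ls; mkdir -p pics
python3 - <<'E'
from plant import bot
import cv2,numpy as np
for n in ("top","scene"):
    im=bot.get_image(n); cv2.imwrite(f"pics/{n}0.png",im[:,:,::-1])
    c=bot.calibration(n); print(n,c["vertical_fov"],c["cx"],c["cy"],np.round(c["view"],4).tolist(), [k for k in c])
o=bot.get_obs(); print(o["t"],o["position"],o["tcp_rot"],o["finger_gap"])
c=bot.calibration("wrist"); print(c)
E
```

```text
pics
top 51.5925827731369 278.92008276822463 219.46806639474954 [[0.0173, -0.9991, 0.0384, 0.0163], [-0.9822, -0.0242, -0.1865, 0.5488], [0.1873, -0.0345, -0.9817, 0.8623], [0.0, 0.0, 0.0, 1.0]] ['vertical_fov', 'cx', 'cy', 'view']
scene 48.88890617166105 273.82411505720756 216.12414652360846 [[-0.7009, 0.7132, -0.0118, 0.3401], [0.4426, 0.422, -0.7912, -0.2332], [-0.5593, -0.5598, -0.6114, 1.4845], [0.0, 0.0, 0.0, 1.0]] ['vertical_fov', 'cx', 'cy', 'view']
0.1 [ 0.12874214 -0.50874197  0.23825268] [-3.14050561e+00 -2.38604416e-04  2.47790008e-01] 0.08759216875229153
{'vertical_fov': 70.9743029821338, 'cx': 279.7326231746766, 'cy': 208.98454918076328, 'tool_from_camera': array([[ 1.59302946e-04, -9.46513617e-01, -3.22663831e-01,
         8.39619925e-02],
       [ 9.99999970e-01,  2.11177220e-04, -1.25763003e-04,
         8.22562857e-04],
       [ 1.87175646e-04, -3.22663801e-01,  9.46513622e-01,
        -1.46539909e-01],
       [ 0.00000000e+00,  0.00000000e+00,  0.00000000e+00,
         1.00000000e+00]])}
```

View pics/top0.png

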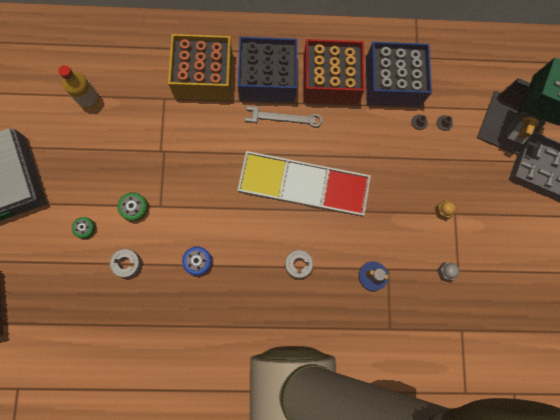

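View pics/scene0.png

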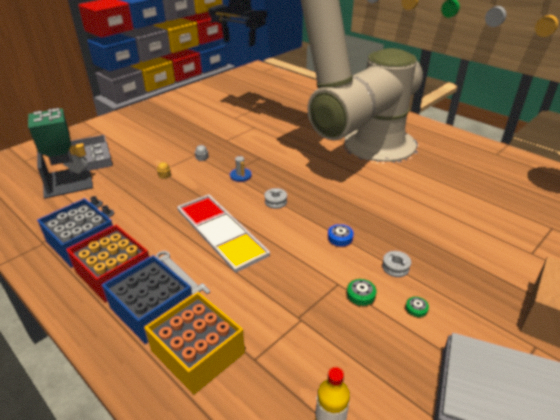

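The top view shows liners yellow (263,176), white (304,184) and red (346,191). The wheels are large green (132,207), small green (83,228) and blue (196,261). The pulleys are at (125,264) and (299,264), the shaft at (373,276), the stainless nut at (450,271) and the brass nut at (447,209). Next is one enlarged montage of the candidates, plus the masks and rays.

```bash
cat > h.py <<'E'
import numpy as np,cv2
from plant import bot
def ray(n,uv,pose=None):
    c=bot.calibration(n); f=210/np.tan(np.radians(c["vertical_fov"]/2))
    d=np.array([(uv[0]-c["cx"])/f,(uv[1]-c["cy"])/f,1])
    if n=="wrist":
        T=pose@c["tool_from_camera"]
    else: T=np.linalg.inv(c["view"])
    return T[:3,3],T[:3,:3]@d
def onto(n,uv,z,pose=None):
    o,d=ray(n,uv,pose); return o+d*(z-o[2])/d[2]
def tri(uv1,uv2):
    o1,d1=ray("top",uv1);o2,d2=ray("scene",uv2)
    s=np.linalg.lstsq(np.c_[d1,-d2],o2-o1,rcond=None)[0]
    a,b=o1+s[0]*d1,o2+s[1]*d2
    return (a+b)/2,np.linalg.norm(a-b)
def pose():
    from scipy.spatial.transform import Rotation as R
    o=bot.get_obs(); T=np.eye(4);T[:3,:3]=R.from_euler("xyz",o["tcp_rot"]).as_matrix();T[:3,3]=o["position"];return T
E
python3 - <<'E'
from h import *
t=cv2.imread("pics/top0.png");s=cv2.imread("pics/scene0.png")
P=dict(pulA=((125,264),(397,262)),pulB=((299,264),(276,197)),shaft=((373,276),(241,170)),nutS=((450,271),(201,153)),nutB=((447,209),(163,170)),green=((132,207),(361,291)),gsmall=((83,228),(417,306)),blue=((196,261),(340,235)))
for k,(a,b) in P.items(): print(k,tri(a,b),onto("top",a,0.026))
hsv=cv2.cvtColor(t,cv2.COLOR_BGR2HSV)
roi=np.zeros(t.shape[:2],np.uint8);cv2.rectangle(roi,(235,150),(372,215),255,-1)
for n,lo,hi in (("yellow",(22,150,120),(35,255,255)),("white",(0,0,170),(180,60,255)),("red",(0,200,100),(5,255,255))):
    m=cv2.inRange(hsv,lo,hi)&roi
    m=cv2.morphologyEx(m,cv2.MORPH_OPEN,np.ones((7,7)))
    c=max(cv2.findContours(m,0,2)[0],key=cv2.contourArea);r=cv2.minAreaRect(c)
    q=np.array([onto("top",p,.008) for p in cv2.boxPoints(r)])
    print(n,np.round(r[0],1),np.round(r[1],1),onto("top",r[0],.008).round(4),np.linalg.norm(np.diff(q,axis=0),axis=1).round(3),np.degrees(np.arctan2(*(q[1]-q[0])[1::-1])).round(1))
def crop(im,c,r): x,y=c; return cv2.resize(im[y-r:y+r,x-r:x+r],(195,195),interpolation=cv2.INTER_CUBIC)
names=["pulA","pulB","shaft","green"]
r1=np.hstack([crop(t,P[k][0],22) for k in names]);r2=np.hstack([crop(s,P[k][1],22) for k in names]);
r3=np.hstack([crop(t,P[k][0],22) for k in ("gsmall","blue","nutS","nutB")])
cv2.imwrite("pics/m1.png",np.vstack([r1,r2,r3]))
E
```

```text
pulA (array([0.45122095, 0.35060959, 0.01588168]), np.float64(0.00016712676887889957)) [0.45037158 0.34751931 0.026     ]
pulB (array([ 0.45859184, -0.01806257,  0.01645167]), np.float64(0.0004183850682897515)) [ 0.45789132 -0.01742989  0.026     ]
shaft (array([ 0.43677405, -0.17754608,  0.02189668]), np.float64(0.002627889854638239)) [ 0.43564934 -0.17546528  0.026     ]
nutS (array([ 0.45043393, -0.34665363,  0.01686046]), np.float64(0.000407319514172883)) [ 0.44958078 -0.34250132  0.026     ]
nutB (array([ 0.58825945, -0.34796376,  0.01745172]), np.float64(0.0015391669563267808)) [ 0.5857658  -0.34358797  0.026     ]
green (array([0.57574728, 0.34516355, 0.01470975]), np.float64(0.0026147531727101075)) [0.57260672 0.34277786 0.026     ]
gsmall (array([0.52741887, 0.44780835, 0.0097977 ]), np.float64(0.001085488725740456)) [0.52454638 0.44157669 0.026     ]
blue (array([0.46166202, 0.20106345, 0.0136358 ]), np.float64(0.0027643813989566574)) [0.4597218  0.20027987 0.026     ]
yellow [262.8 174.8] [37.5 34.9] [0.6579 0.0644 0.008 ] [0.081 0.085 0.081] -9.0
white [304. 184.] [38.6 37. ] [ 0.639  -0.0287  0.008 ] [0.086 0.087 0.086] -9.7Traceback (most recent call last):
  File "<stdin>", line 10, in <module>
ValueError: max() iterable argument is empty
```

Run:
```python
from h import *
t=cv2.imread("pics/top0.png");s=cv2.imread("pics/scene0.png")
P=dict(pulA=((125,264),(397,262)),pulB=((299,264),(276,197)),shaft=((373,276),(241,170)),nutS=((450,271),(201,153)),nutB=((447,209),(163,170)),green=((132,207),(361,291)),gsmall=((83,228),(417,306)),blue=((196,261),(340,235)))
m=((t[:,:,2]>120)&(t[:,:,1]<50)&(t[:,:,0]<60)).astype(np.uint8)*255
m[:150]=0;m[220:]=0
m=cv2.morphologyEx(m,cv2.MORPH_OPEN,np.ones((7,7)))
c=max(cv2.findContours(m,0,2)[0],key=cv2.contourArea);r=cv2.minAreaRect(c);print("red",r,onto("top",r[0],.008))
def crop(im,c,r): x,y=c; return cv2.resize(im[y-r:y+r,x-r:x+r],(195,195),interpolation=cv2.INTER_CUBIC)
names=["pulA","pulB","shaft","green"]
r1=np.hstack([crop(t,P[k][0],22) for k in names]);r2=np.hstack([crop(s,P[k][1],22) for k in names]);
r3=np.hstack([crop(t,P[k][0],22) for k in ("gsmall","blue","nutS","nutB")])
cv2.imwrite("pics/m1.png",np.vstack([r1,r2,r3]))
```

```text
Traceback (most recent call last):
ValueError: max() iterable argument is empty
```

Run:
```python
from h import *
t=cv2.imread("pics/top0.png");s=cv2.imread("pics/scene0.png")
P=dict(pulA=((125,264),(397,262)),pulB=((299,264),(276,197)),shaft=((373,276),(241,170)),nutS=((450,271),(201,153)),nutB=((447,209),(163,170)),green=((132,207),(361,291)),gsmall=((83,228),(417,306)),blue=((196,261),(340,235)))
def crop(im,c,r): x,y=c; return cv2.resize(im[y-r:y+r,x-r:x+r],(195,195),interpolation=cv2.INTER_CUBIC)
names=["pulA","pulB","shaft","green"]
r1=np.hstack([crop(t,P[k][0],22) for k in names]);r2=np.hstack([crop(s,P[k][1],22) for k in names]);
r3=np.hstack([crop(t,P[k][0],22) for k in ("gsmall","blue","nutS","nutB")])
cv2.imwrite("pics/m1.png",np.vstack([r1,r2,r3]))
print(t[191,346])
i=t.astype(int);m=((i[:,:,2]>2.5*i[:,:,1])&(i[:,:,2]>80)).astype(np.uint8)*255
m[:150]=0;m[220:]=0;m[:,:315]=0
m=cv2.morphologyEx(m,cv2.MORPH_OPEN,np.ones((5,5)))
c=max(cv2.findContours(m,0,2)[0],key=cv2.contourArea);r=cv2.minAreaRect(c);print("red",r,onto("top",r[0],.008))
```

```text
[ 38  49 180]
red ((345.3160095214844, 191.01199340820312), (37.29761505126953, 34.972103118896484), 10.30484676361084) [ 0.62528732 -0.12177034  0.008     ]
```

View pics/m1.png

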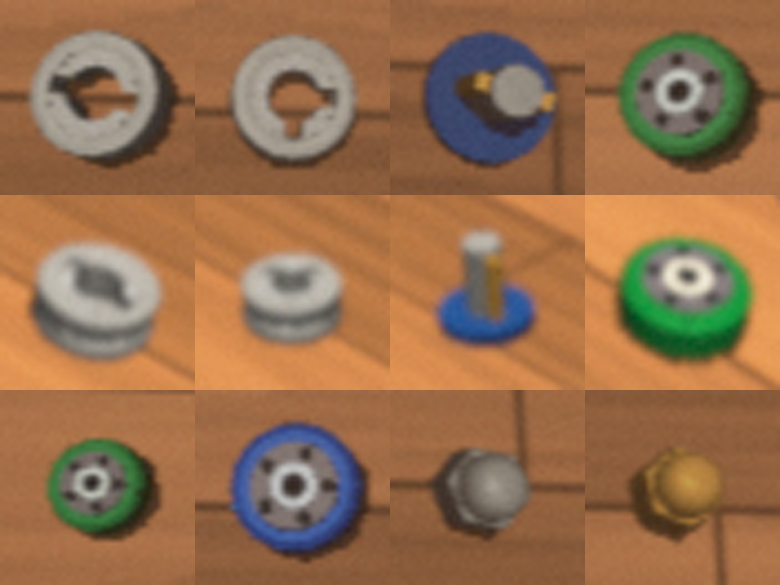

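The pulley at (125,264) has a straight bar through its bore, matching the shaft's opposed keys at (373,276), so it is the one to pack. The one at (299,264) is an L and stays. Of the green wheels, (132,207) is the larger and (83,228) is the decoy. The silver dome nut is at (450,271) and the brass one at (447,209). First I move above the stainless nut.

```bash
cat >> h.py <<'E'
def go(x,y,z,yaw_deg):
    T=pose(); d=T[:3,:3].T@(np.array([x,y,z])-T[:3,3])
    y0=np.degrees(np.arctan2(T[1,0],T[0,0]))
    print("shift mm",(d*1e3).round(1),"az",round(-((yaw_deg-y0+90)%180-90),1),"pos",T[:3,3].round(4),"yaw",round(y0,1),"t",bot.get_obs()["t"])
E
python3 -c "
from h import *
go(.43,-.347,.20,14.2)"
```

```text
shift mm [331.7 -82.9  38.4] az -0.0 pos [ 0.1287 -0.5087  0.2383] yaw 14.2 t 0.1
```

```bash
python3 -m handwheel '{"rows":[[88,332,-83,38,0,0,0],[88,332,-83,38,0,0,0],[88,332,-83,38,0,0,0],[88,332,-83,38,0,0,0],[88,332,-83,38,0,0,0],[88,332,-83,38,0,0,0],[88,332,-83,38,0,0,0],[88,332,-83,38,0,0,0],[88,332,-83,38,0,0,0],[88,332,-83,38,0,0,0],[88,332,-83,38,0,0,0]]}' 5
python3 - <<'E'
from h import *
T=pose(); im=bot.get_image("wrist"); np.save("pics/T.npy",T); cv2.imwrite("pics/w1.png",im[:,:,::-1])
go(.43,-.347,.2,14.2)
E
```

```text
t: 1.2
position: [0.4293, -0.3479, 0.2009]
tcp_rot: [3.141, 0.0, 0.246]
wrist_force: [1.0, -0.0, -0.3]
finger_gap: 0.088
gripper_force: 0.0
shift mm [ 0.8 -0.7  0.9] az -0.1 pos [ 0.4294 -0.3479  0.2009] yaw 14.1 t 1.25
```

View pics/w1.png

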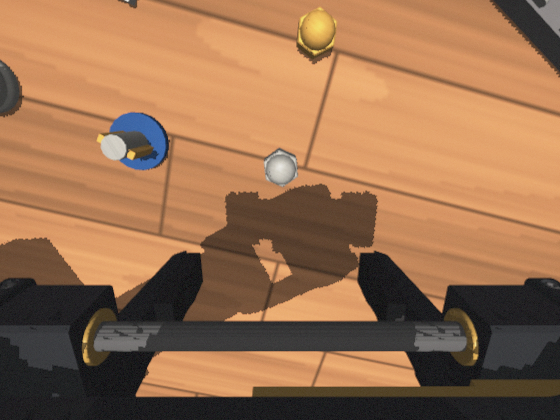

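Wrist view: stainless nut at (281,168), brass nut at (317,31), shaft at (113,147). I need the hexagon angle, so I mask the nut and enlarge it.

Run:
```python
from h import *
T=np.load("pics/T.npy"); im=cv2.imread("pics/w1.png")
hsv=cv2.cvtColor(im,cv2.COLOR_BGR2HSV)
m=cv2.inRange(hsv,(0,0,60),(180,70,255)); 
r=np.zeros_like(m);r[140:195,255:308]=255;m&=r
c=max(cv2.findContours(m,0,2)[0],key=cv2.contourArea);print(cv2.minEnclosingCircle(c),cv2.contourArea(c))
(u,v),_=cv2.minEnclosingCircle(c)
print(onto("wrist",(u,v),.02,T),onto("wrist",(u,v),.026,T))
# max caliper widths vs angle, hull rectified on z=.026
p=np.array([onto("wrist",q[0]+0.,.024,T)[:2] for q in c])
for a in range(0,180,10):
    d=p@[np.cos(np.radians(a)),np.sin(np.radians(a))]; print(a,((d.max()-d.min())*1e3).round(1),end="; ")
cv2.imwrite("pics/c1.png",cv2.resize(im[138:198,250:312],None,fx=9,fy=9,interpolation=cv2.INTER_CUBIC))
```

```text
((280.5, 167.0), 19.05921745300293) 912.0
[ 0.45106561 -0.34417043  0.02      ] [ 0.45216305 -0.34387872  0.026     ]
0 40.6; 10 42.1; 20 42.5; 30 41.7; 40 39.6; 50 37.4; 60 39.4; 70 40.9; 80 41.1; 90 40.1; 100 37.8; 110 36.3; 120 38.2; 130 39.7; 140 40.8; 150 40.8; 160 39.6; 170 38.0;
```

View pics/c1.png

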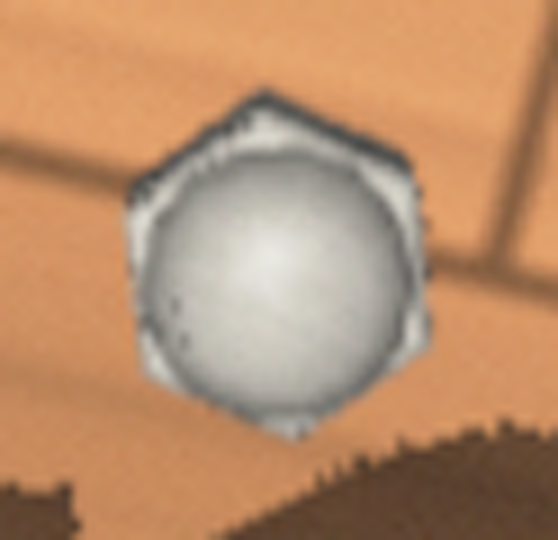

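The flat normals lie at about 50, 110 and 170 degrees, so I grip at yaw 20, centred at about (0.4505,-0.345). The TCP should sit 7 mm above the object's underside, so the fingertips clear the tray walls when placing.

```bash
python3 -c "
from h import *
go(.4505,-.345,.05,20);go(.4505,-.345,.007,20)"
```

```text
shift mm [ 21.1   2.3 150.9] az -5.9 pos [ 0.4294 -0.3479  0.2009] yaw 14.1 t 1.25
shift mm [ 21.1   2.3 193.9] az -5.9 pos [ 0.4294 -0.3479  0.2009] yaw 14.1 t 1.25
```

```bash
python3 -m handwheel '{"rows":[[88,21,2,40,0,0,-6],[88,21,2,80,0,0,-6],[88,21,2,120,0,0,-6],[88,21,2,150,0,0,-6],[88,21,2,170,0,0,-6],[88,21,2,185,0,0,-6],[88,21,2,193,0,0,-6],[88,21,2,193,0,0,-6]]}'; python3 -c "
from h import *
go(.4505,-.345,.007,20)"
```

```text
t: 2.05
position: [0.4508, -0.344, 0.0074]
tcp_rot: [-3.141, 0.0, 0.352]
wrist_force: [-0.8, 0.9, 0.4]
finger_gap: 0.0884
gripper_force: 0.0
shift mm [-0.6  0.8  0.4] az 0.2 pos [ 0.4508 -0.344   0.0074] yaw 20.2 t 2.05
```

```bash
python3 -m handwheel '{"rows":[[20,0,1,0,0,0,0],[20,0,1,0,0,0,0],[20,0,1,0,0,0,0],[20,0,1,0,0,0,0],[20,0,1,0,0,0,0],[20,0,1,0,0,0,0],[20,0,1,0,0,0,0],[20,0,1,0,0,0,0]]}' 25;python3 -m handwheel '{"rows":[[20,0,0,0,0,0,0],[20,0,0,0,0,0,0],[20,0,0,-20,0,0,0],[20,0,0,-60,0,0,0],[20,0,0,-100,0,0,0],[20,0,0,-130,0,0,0],[20,0,0,-130,0,0,0]]}'; python3 -c "
from h import *
go(.6253,-.1218,.08,-10);go(.6253,-.1218,.018,-10)"
```

```text
t: 2.85
position: [0.4514, -0.3447, 0.0078]
tcp_rot: [-3.141, 0.0, 0.353]
wrist_force: [-0.1, 0.7, 2.2]
finger_gap: 0.0407
gripper_force: 25.0
t: 3.55
position: [0.4526, -0.3462, 0.1414]
tcp_rot: [3.135, -0.003, 0.353]
wrist_force: [0.4, 0.5, -2.5]
finger_gap: 0.0408
gripper_force: 25.0
shift mm [ 239.4 -151.4   61. ] az 30.2 pos [ 0.4526 -0.3462  0.1414] yaw 20.2 t 3.55
shift mm [ 239.2 -151.8  123. ] az 30.2 pos [ 0.4526 -0.3462  0.1414] yaw 20.2 t 3.55
```

The opening is 40.7 mm instead of 36, so I check the grasp.

Run:
```python
from h import *
im=bot.get_image("wrist"); cv2.imwrite("pics/w2.png",im[180:,80:480,::-1])
```

```text
(no output)
```

View pics/w2.png

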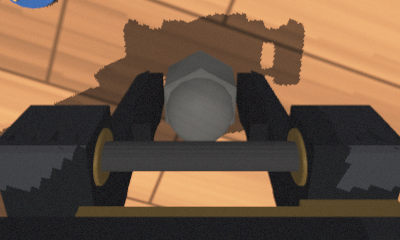

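The nut is held with flats on the pads, hanging straight; the gap reading just runs a little large. I carry it to the red pocket.

```bash
python3 -m handwheel '{"rows":[[20,40,-25,0,0,0,5],[20,80,-51,0,0,0,10],[20,120,-76,0,0,0,15],[20,160,-101,0,0,0,20],[20,200,-127,0,0,0,25],[20,225,-143,30,0,0,30],[20,240,-151,60,0,0,30],[20,240,-151,60,0,0,30]]}'
python3 - <<'E'
from h import *
go(.6253,-.1218,.0162,-10)
T=pose(); np.save("pics/T3.npy",T); im=bot.get_image("wrist"); cv2.imwrite("pics/w3.png",im[:,:,::-1])
E
```

```text
t: 4.4
position: [0.6224, -0.1173, 0.0711]
tcp_rot: [-3.139, 0.011, -0.168]
wrist_force: [0.1, 0.0, -2.1]
finger_gap: 0.0408
gripper_force: 25.0
shift mm [ 4.2  4.  54.9] az 0.4 pos [ 0.6224 -0.1173  0.0711] yaw -9.6 t 4.4
```

View pics/w3.png

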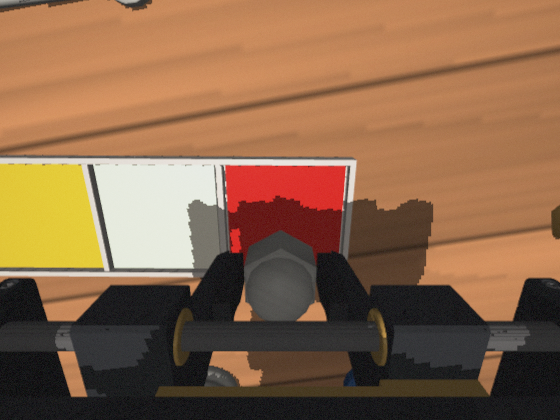

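Wrist view: the nut is held square over the red pocket (liner u 227–347), with white and yellow to its left. I lower it.

```bash
python3 -c "
from h import *
T=np.load('pics/T3.npy')
for p in ((157,217),(227,165),(347,165)): print(onto('wrist',p,.008,T))"
python3 -m handwheel '{"rows":[[20,1,2,20,0,0,0],[20,1,2,40,0,0,0],[20,1,2,46,0,0,0],[20,1,2,50,0,0,0],[20,1,2,50,0,0,0]]}'; python3 -c "
from h import *
go(.6253,-.1218,.0162,-10)"
```

```text
[ 0.64347654 -0.02707351  0.008     ]
[ 0.67342025 -0.0885136   0.008     ]
[ 0.65911173 -0.17297052  0.008     ]
t: 4.95
position: [0.6253, -0.123, 0.0284]
tcp_rot: [3.141, -0.001, -0.172]
wrist_force: [0.9, 0.2, -1.5]
finger_gap: 0.0405
gripper_force: 25.0
shift mm [-0.2 -1.2 12.2] az 0.2 pos [ 0.6253 -0.123   0.0284] yaw -9.8 t 4.95
```

```bash
python3 -m handwheel '{"rows":[[20,0,-1,6,0,0,0],[20,0,-1,9,0,0,0],[20,0,-1,11,0,0,0],[20,0,-1,12,0,0,0],[20,0,-1,12,0,0,0]]}'; python3 -c "
from h import *
go(.6253,-.1218,.0162,-10)"
```

```text
t: 5.45
position: [0.6255, -0.1214, 0.0159]
tcp_rot: [3.142, -0.0, -0.171]
wrist_force: [-0.9, -0.8, -1.4]
finger_gap: 0.0408
gripper_force: 25.0
shift mm [-0.1  0.4 -0.3] az 0.2 pos [ 0.6255 -0.1214  0.0159] yaw -9.8 t 5.45
```

```bash
python3 -m handwheel '{"rows":[[55,0,0,0.5,0,0,0],[60,0,0,0.5,0,0,0],[60,0,0,0.5,0,0,0],[60,0,0,0.5,0,0,0],[60,0,0,-30,0,0,0],[60,0,0,-70,0,0,0],[60,0,0,-110,0,0,0],[60,0,0,-110,0,0,0]]}'
python3 - <<'E'
from h import *
im=bot.get_image("top"); cv2.imwrite("pics/t2.png",im[:,:,::-1])
go(.5757,.3452,.2,-10);go(.55,.345,.15,0)
print(bot.get_obs()["joints"])
t=im[:,:,::-1]
hsv=cv2.cvtColor(np.ascontiguousarray(t),cv2.COLOR_BGR2HSV)
m=cv2.inRange(hsv,(40,80,30),(85,255,255));m[:,170:]=0
for c in cv2.findContours(m,0,2)[0]:
    if cv2.contourArea(c)>100:
        e=cv2.minEnclosingCircle(c);print(e,onto("top",e[0],.014))
E
```

```text
t: 6.25
position: [0.6277, -0.1222, 0.1317]
tcp_rot: [3.14, -0.01, -0.171]
wrist_force: [0.3, 0.8, -0.1]
finger_gap: 0.0603
gripper_force: 0.0
shift mm [-129.1 -451.4  -72.7] az 0.2 pos [ 0.6264 -0.1217  0.1284] yaw -9.8 t 6.3
shift mm [-154.6 -446.9  -22.9] az -9.8 pos [ 0.6264 -0.1217  0.1284] yaw -9.8 t 6.3
[-3.75210881e-01  6.52576880e-01  1.27040423e+00 -1.61141727e-06
  1.21333898e+00  1.36658604e+00]
((82.5, 227.0), 10.920265197753906) [0.52860975 0.44782298 0.014     ]
((132.0, 206.0), 14.31792163848877) [0.57737107 0.34664344 0.014     ]
```

Nut released. Now I go above the large green wheel, keeping yaw at -10.

```bash
python3 -m handwheel '{"rows":[[88,-15,-45,-10,0,0,0],[88,-30,-90,-20,0,0,0],[88,-45,-135,-25,0,0,0],[88,-60,-180,-25,0,0,0],[88,-75,-225,-25,0,0,0],[88,-90,-270,-25,0,0,0],[88,-105,-315,-25,0,0,0],[88,-120,-360,-25,0,0,0],[88,-135,-405,-25,0,0,0],[88,-150,-450,-25,0,0,0],[88,-150,-450,-25,0,0,0],[88,-150,-450,-25,0,0,0]]}'
python3 - <<'E'
from h import *
T=pose(); im=bot.get_image("wrist"); cv2.imwrite("pics/w4.png",im[:,:,::-1])
hsv=cv2.cvtColor(im,cv2.COLOR_RGB2HSV)
m=cv2.inRange(hsv,(40,80,30),(85,255,255))
for c in cv2.findContours(m,0,2)[0]:
    if cv2.contourArea(c)>300:
        e=cv2.minEnclosingCircle(c);p=onto("wrist",e[0],.014,T);print(e,p)
go(p[0],p[1],.007,-10)
t=cv2.imread("pics/t2.png"); v=im[:,:,::-1]
cv2.imwrite("pics/m4.png",np.hstack([v,cv2.resize(t[140:230,230:385],(240,140),interpolation=cv2.INTER_CUBIC).__class__ and cv2.copyMakeBorder(cv2.resize(t[140:230,230:385],(240,140)),0,280,0,0,0)]))
E
```

```text
t: 7.5
position: [0.5534, 0.348, 0.149]
tcp_rot: [3.14, 0.002, -0.169]
wrist_force: [0.1, 0.1, 0.5]
finger_gap: 0.0878
gripper_force: 0.0
((188.5, 233.5), 23.162569046020508) [0.53089949 0.44690277 0.014     ]
((277.4803161621094, 174.7598419189453), 32.84627151489258) [0.57642881 0.34518044 0.014     ]
shift mm [ 22.7  -2.3 142.3] az 0.2 pos [0.5539 0.347  0.1494] yaw -9.8 t 7.55
```

View pics/m4.png

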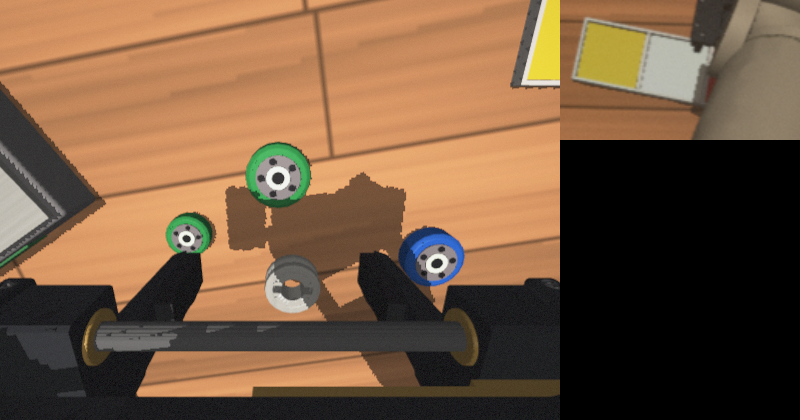

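Wrist view: the large green wheel is at (277,175), the small one at (188,236), and the pulley (straight bar) at (293,284). Top and wrist agree on (0.5765,0.345), so I descend and grip.

```bash
python3 -m handwheel '{"rows":[[88,22,-2,40,0,0,0],[88,22,-2,80,0,0,0],[88,22,-2,110,0,0,0],[88,22,-2,130,0,0,0],[88,22,-2,138,0,0,0],[88,22,-2,142,0,0,0],[88,22,-2,142,0,0,0]]}';  python3 -c "
from h import *
go(.5764,.3452,.007,-10)"
```

```text
t: 8.25
position: [0.5767, 0.3453, 0.0092]
tcp_rot: [-3.141, -0.001, -0.172]
wrist_force: [-0.0, 0.3, 0.3]
finger_gap: 0.0881
gripper_force: 0.0
shift mm [-0.3  0.1  2.2] az 0.2 pos [0.5767 0.3453 0.0092] yaw -9.8 t 8.25
```

```bash
python3 -m handwheel '{"rows":[[88,0,0,2,0,0,0],[50,0,0,2,0,0,0],[50,0,0,2,0,0,0],[50,0,0,2,0,0,0],[50,0,0,2,0,0,0],[50,0,0,2,0,0,0],[50,0,0,2,0,0,0]]}' 20;  python3 -m handwheel '{"rows":[[50,0,0,-10,0,0,0],[50,0,0,-40,0,0,0],[50,0,0,-80,0,0,0],[50,0,0,-110,0,0,0],[50,0,0,-110,0,0,0]]}';python3 - <<'E'
from h import *
go(.659,.064,.075,-10)
im=bot.get_image("wrist"); im2=bot.get_image("top"); cv2.imwrite("pics/m5.png",np.vstack([im[150:,:400,::-1],cv2.resize(im2[140:230,230:390,::-1],(400,225),interpolation=cv2.INTER_CUBIC)]))
E
```

```text
t: 8.95
position: [0.5763, 0.3459, 0.007]
tcp_rot: [-3.141, -0.0, -0.171]
wrist_force: [-0.8, -0.5, 2.0]
finger_gap: 0.061
gripper_force: 20.0
t: 9.45
position: [0.5779, 0.3466, 0.1221]
tcp_rot: [-3.137, -0.007, -0.171]
wrist_force: [0.2, 0.0, -1.7]
finger_gap: 0.0611
gripper_force: 20.0
shift mm [127.6 264.9  46.9] az 0.2 pos [0.5779 0.3466 0.1221] yaw -9.8 t 9.45
```

View pics/m5.png

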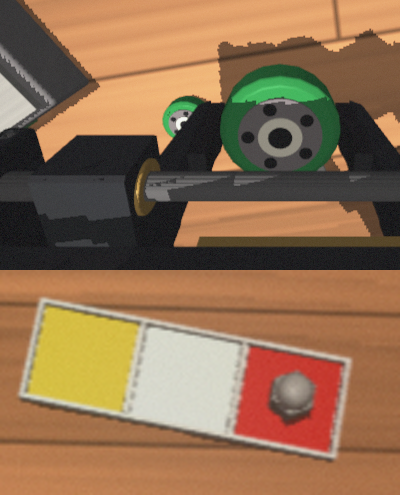

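The nut sits in the red pocket, and the wheel is held centred between the pads. I carry it to yellow.

```bash
python3 -m handwheel '{"rows":[[50,20,42,0,0,0,0],[50,40,84,0,0,0,0],[50,60,126,0,0,0,0],[50,80,168,0,0,0,0],[50,100,210,0,0,0,0],[50,118,245,20,0,0,0],[50,126,264,40,0,0,0],[50,126,264,46,0,0,0],[50,126,264,46,0,0,0]]}';python3 - <<'E'
from h import *
go(.6575,.064,.0155,-10)
E
```

```text
t: 10.45
position: [0.6542, 0.0645, 0.0684]
tcp_rot: [3.141, 0.005, -0.172]
wrist_force: [-0.1, 0.8, -0.6]
finger_gap: 0.0614
gripper_force: 20.0
shift mm [ 3.6 -0.1 52.9] az 0.2 pos [0.6542 0.0645 0.0684] yaw -9.8 t 10.45
```

```bash
python3 -m handwheel '{"rows":[[50,2,0,15,0,0,0],[50,2,0,30,0,0,0],[50,2,0,42,0,0,0],[50,2,0,45,0,0,0],[50,2,0,45,0,0,0]]}';python3 - <<'E'
from h import *
go(.6575,.064,.0155,-10)
E
```

```text
t: 10.95
position: [0.6571, 0.0641, 0.025]
tcp_rot: [3.141, 0.001, -0.171]
wrist_force: [0.4, -0.6, -1.3]
finger_gap: 0.0612
gripper_force: 20.0
shift mm [0.4 0.1 9.5] az 0.2 pos [0.6571 0.0641 0.025 ] yaw -9.8 t 10.95
```

```bash
python3 -m handwheel '{"rows":[[50,0,0,5,0,0,0],[50,0,0,8,0,0,0],[50,0,0,9.5,0,0,0],[50,0,0,9.5,0,0,0],[75,0,0,9.5,0,0,0],[75,0,0,9.5,0,0,0],[75,0,0,9.5,0,0,0]]}';python3 -m handwheel '{"rows":[[78,0,0,0,0,0,0],[78,0,0,-30,0,0,0],[78,0,0,-70,0,0,0],[78,0,0,-110,0,0,0],[78,0,0,-110,0,0,0]]}';python3 - <<'E'
from h import *
go(.425,.35,.15,-10);print(bot.get_obs()["joints"])
E
```

```text
t: 11.65
position: [0.6575, 0.0639, 0.0165]
tcp_rot: [-3.142, -0.001, -0.171]
wrist_force: [-0.2, 0.5, 1.0]
finger_gap: 0.0752
gripper_force: 0.0
t: 12.15
position: [0.6598, 0.0638, 0.1325]
tcp_rot: [-3.141, -0.01, -0.171]
wrist_force: [-0.1, 0.3, -0.1]
finger_gap: 0.0779
gripper_force: 0.0
shift mm [-279.9 -242.1  -20.2] az 0.2 pos [0.6598 0.0638 0.1325] yaw -9.8 t 12.15
[-7.99779107e-02  6.99583322e-01  1.17663036e+00  5.06088093e-05
  1.25485079e+00  1.66174000e+00]
```

```bash
python3 -m handwheel '{"rows":[[88,-30,-26,-15,0,0,0],[88,-60,-52,-18,0,0,0],[88,-90,-78,-20,0,0,0],[88,-120,-104,-20,0,0,0],[88,-150,-130,-20,0,0,0],[88,-180,-156,-20,0,0,0],[88,-210,-182,-20,0,0,0],[88,-240,-208,-20,0,0,0],[88,-265,-230,-20,0,0,0],[88,-280,-242,-20,0,0,0],[88,-280,-242,-20,0,0,0],[88,-280,-242,-20,0,0,0]]}'
python3 - <<'E'
from h import *
T=pose(); im=bot.get_image("wrist"); t=bot.get_image("top")
go(.4512,.3506,.007,-10)
v=np.hstack([im[:,:,::-1],cv2.copyMakeBorder(cv2.resize(t[150:220,230:380,::-1],(240,112),interpolation=cv2.INTER_CUBIC),0,308,0,0,0)])
cv2.imwrite("pics/m6.png",v)
hsv=cv2.cvtColor(im,cv2.COLOR_RGB2HSV)
m=cv2.inRange(hsv,(0,0,70),(180,50,255)); m[260:]=0;m[:100]=0
for c in cv2.findContours(m,0,2)[0]:
    if cv2.contourArea(c)>1000:
        e=cv2.minEnclosingCircle(c);print(e,cv2.contourArea(c),onto("wrist",e[0],.016,T))
E
```

```text
t: 13.35
position: [0.4228, 0.3498, 0.1459]
tcp_rot: [3.141, 0.0, -0.171]
wrist_force: [-0.0, 0.7, 0.3]
finger_gap: 0.0879
gripper_force: 0.0
shift mm [ 27.3  -6.1 139. ] az 0.1 pos [0.4233 0.3493 0.146 ] yaw -9.9 t 13.45
((272.473388671875, 168.80709838867188), 32.90434646606445) 3203.0 [0.45360087 0.35051182 0.016     ]
((440.59326171875, 132.7700958251953), 26.423912048339844) 1772.0 [0.46023251 0.19363875 0.016     ]
```

View pics/m6.png

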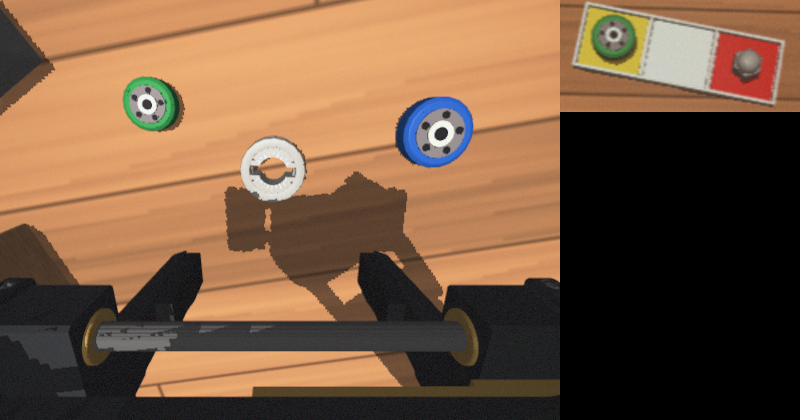

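The pulley at (272,169) clearly has a bar straight through its bore. The green wheel is flat on yellow and the nut is on red. I descend on the pulley.

```bash
python3 -m handwheel '{"rows":[[88,28,-6,40,0,0,0],[88,28,-6,80,0,0,0],[88,28,-6,110,0,0,0],[88,28,-6,130,0,0,0],[88,28,-6,137,0,0,0],[88,28,-6,139,0,0,0],[88,28,-6,139,0,0,0]]}';  python3 -c "
from h import *
go(.4525,.3506,.007,-10)"
```

```text
t: 14.15
position: [0.452, 0.3511, 0.008]
tcp_rot: [-3.141, -0.001, -0.172]
wrist_force: [0.3, -0.3, 1.4]
finger_gap: 0.0881
gripper_force: 0.0
shift mm [0.6 0.4 1. ] az 0.2 pos [0.452  0.3511 0.008 ] yaw -9.8 t 14.15
```

```bash
python3 -m handwheel '{"rows":[[88,0.5,0,1,0,0,0],[45,0.5,0,1,0,0,0],[45,0.5,0,1,0,0,0],[45,0.5,0,1,0,0,0],[45,0.5,0,1,0,0,0],[45,0.5,0,1,0,0,0],[45,0.5,0,1,0,0,0]]}' 30;  python3 -m handwheel '{"rows":[[45,0,0,-10,0,0,0],[45,0,0,-40,0,0,0],[45,0,0,-80,0,0,0],[45,0,0,-110,0,0,0],[45,0,0,-110,0,0,0]]}';python3 - <<'E'
from h import *
go(.6405,-.0285,.09,-10)
E
```

```text
t: 14.85
position: [0.4518, 0.3511, 0.0064]
tcp_rot: [-3.141, -0.0, -0.171]
wrist_force: [-0.7, 1.0, 2.2]
finger_gap: 0.0583
gripper_force: 29.8
t: 15.35
position: [0.4534, 0.3519, 0.1206]
tcp_rot: [-3.137, -0.006, -0.171]
wrist_force: [0.8, 0.6, -2.4]
finger_gap: 0.0584
gripper_force: 29.8
shift mm [248.9 343.2  30.6] az 0.2 pos [0.4534 0.3519 0.1206] yaw -9.8 t 15.35
```

```bash
python3 -m handwheel '{"rows":[[45,28,38,0,0,0,0],[45,56,76,0,0,0,0],[45,84,115,0,0,0,0],[45,112,153,0,0,0,0],[45,140,191,0,0,0,0],[45,168,230,0,0,0,0],[45,196,268,0,0,0,0],[45,224,306,10,0,0,0],[45,240,330,20,0,0,0],[45,247,342,30,0,0,0],[45,247,342,30,0,0,0],[45,247,342,30,0,0,0]]}';python3 - <<'E'
from h import *
go(.6405,-.0285,.0155,-10)
im=bot.get_image("wrist"); cv2.imwrite("pics/w7.png",im[:,:,::-1])
E
```

```text
t: 16.55
position: [0.6363, -0.0267, 0.0857]
tcp_rot: [-3.141, 0.002, -0.17]
wrist_force: [-0.1, 0.8, -1.4]
finger_gap: 0.0584
gripper_force: 29.8
shift mm [ 4.6  1.1 70.2] az 0.2 pos [ 0.6363 -0.0267  0.0857] yaw -9.8 t 16.55
```

View pics/w7.png

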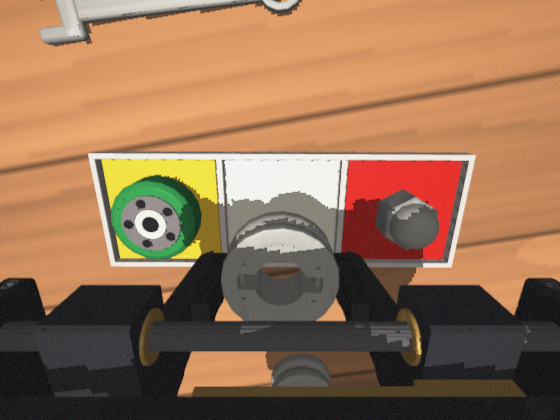

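Wrist view: pulley centred over white (u 222–343), wheel on yellow, nut on red. I lower it.

```bash
python3 -m handwheel '{"rows":[[45,3,1,20,0,0,0],[45,3,1,40,0,0,0],[45,3,1,55,0,0,0],[45,3,1,60,0,0,0],[45,3,1,60,0,0,0]]}';python3 - <<'E'
from h import *
go(.6405,-.0285,.0155,-10)
E
```

```text
t: 17.1
position: [0.6395, -0.0288, 0.0261]
tcp_rot: [-3.141, 0.001, -0.17]
wrist_force: [-0.0, 0.1, -2.2]
finger_gap: 0.0584
gripper_force: 29.8
shift mm [ 0.9 -0.5 10.6] az 0.2 pos [ 0.6395 -0.0288  0.0261] yaw -9.8 t 17.1
```

```bash
python3 -m handwheel '{"rows":[[45,1,0,5,0,0,0],[45,1,0,8,0,0,0],[45,1,0,10.5,0,0,0],[45,1,0,10.5,0,0,0],[70,1,0,10.5,0,0,0],[72,1,0,10.5,0,0,0],[72,1,0,10.5,0,0,0]]}';python3 -m handwheel '{"rows":[[72,0,0,0,0,0,0],[72,0,0,-30,0,0,0],[72,0,0,-70,0,0,0],[72,0,0,-110,0,0,0],[72,-50,0,-130,0,0,0],[72,-90,0,-130,0,0,0],[72,-90,0,-130,0,0,0]]}';python3 - <<'E'
from h import *
im=bot.get_image("wrist"); t=bot.get_image("top");s=bot.get_image("scene")
cv2.imwrite("pics/m8.png",np.hstack([np.vstack([cv2.resize(im[:,:,::-1],(400,300)),cv2.resize(t[:,:,::-1],(400,300))]),np.vstack([cv2.resize(s[180:280,160:293,::-1],(400,300),interpolation=cv2.INTER_CUBIC),cv2.resize(t[140:230,240:375,::-1],(400,300),interpolation=cv2.INTER_CUBIC)])]))
print(bot.get_obs()["position"])
E
```

```text
t: 17.8
position: [0.641, -0.0297, 0.0161]
tcp_rot: [3.142, -0.001, -0.171]
wrist_force: [-0.4, -0.5, -0.2]
finger_gap: 0.0714
gripper_force: 0.0
t: 18.5
position: [0.5471, -0.0129, 0.1454]
tcp_rot: [-3.141, 0.005, -0.17]
wrist_force: [-0.1, -0.2, 0.5]
finger_gap: 0.0717
gripper_force: 0.0
[ 0.55292863 -0.01458131  0.14633148]
```

View pics/m8.png

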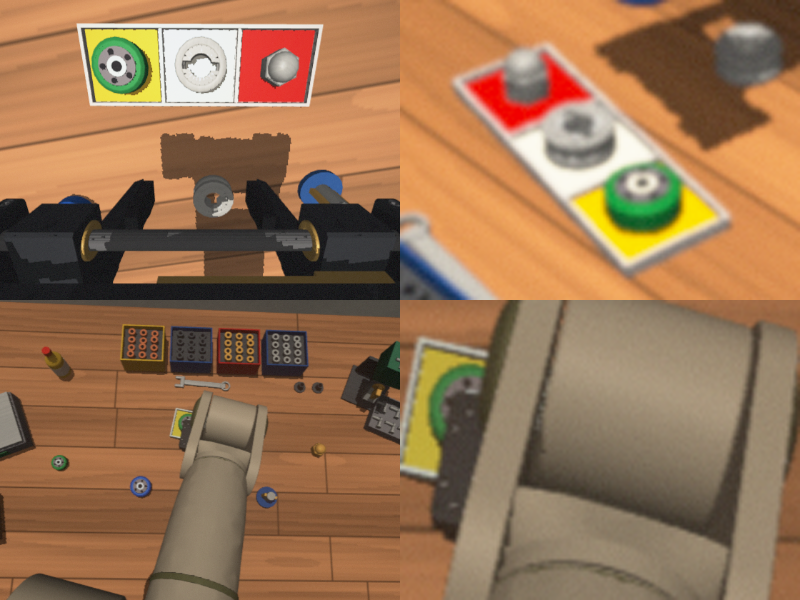

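All three parts lie flat in the right pockets, the look-alikes haven't moved, and the arm is clear. I settle the arm and hand in.

```bash
python3 -m handwheel '{"rows":[[72,0,0,0,0,0,0],[72,0,0,0,0,0,0],[72,0,0,0,0,0,0]]}' && python3 -c "
from plant import bot
print(bot.finish_job())"
```

```text
t: 18.95
position: [0.5525, -0.0145, 0.1454]
tcp_rot: [3.142, 0.0, -0.171]
wrist_force: [0.3, 0.0, 0.1]
finger_gap: 0.0719
gripper_force: 0.0
the job is handed in; nothing more can be done
None
```

The kit is packed and handed in at about 19 s: stainless nut on red, large green wheel on yellow and opposed-keyway pulley on white, all flat and released, with the brass nut, blue wheel and other pulley not touched; the hand-in returned no verdict.

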